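Shut the flow cell's valve and move the pen meter to its charger

ROBOT

A 6-joint arm with a two-finger parallel gripper is mounted at the origin on the work surface; the furniture and walls round the work are solid. World frame = base frame: x ahead of the robot, y to its left, z up, the work surface at z = 0. Lengths are in m, angles in rad, forces in N, time in s.
With the tool pointing down it reaches from about 0.325 to 0.775 m from the base axis. Payload 5.5 kg.
Tool frame: the origin (TCP) lies at the very end of the fingers, on their centre line; the grasp point (between the pads) lies behind it (robot.grip_depth is the x of the grasp point in the tool frame, in m); x points along the fingers, y is the direction in which the jaws open and shut, and the axes are right-handed (so a half turn about x gives the same grasp; the last joint's range is limited). The gripper opens to 85 mm and grips with 20 to 120 N. Pads are 22 mm wide; open, the fingers measure 114 mm over their backs; the gripper's body (76 mm by 85 mm) begins 54 mm behind the grasp point. The pads swing forward as they close: fully open they stand 13 mm farther back than shut.
Start: joints at [-1.373, 0.091, 1.231, -0, 1.82, -0.057], TCP at [0.151, -0.581, 0.231] pointing down, gripper open.
Joint ranges: [-2.87, 2.87], [-0.86, 2.18], [0.17, 2.46], [-1.51, 4.65], [0.06, 2.69], [-2.65, 2.65]. Speed limits (rad/s): [2.57, 2.57, 3.01, 3.14, 3.14, 3.14].

INTERFACE

Orientations are given as a unit quaternion [x, y, z, w].
In Python, from rig import robot, imaging, job_done gives the robot as it stands.
- The arm moves only by the tool apply_moves, never from a script. Its argument "deltas" is a list of rows, each a list of 7 numbers: the shift along the tool's x, y, z in mm, then the turn, a rotation vector about the tool's x, y, z in degrees, then the opening in per cent of the stroke, from 0 (shut) to 100 (fully open). A call has exactly 10 rows; each row shifts and turns the commanded pose from where the row before left it, along the tool's axes as they then stand; what a row does not reach is not made up. A row lasts 1/12 s, in which the tool goes at most 41.7 mm and 7.16 degrees, less where a joint would pass 70% of its speed; a pose out of reach is approached as far as the arm can. A call is refused whole if a number of a shift passes 41.7 or a number of a turn 7.16, either way. A call with a gripper value outside its range is refused whole. The fingers move at their own pace and stop on an object; "newtons" is the grip in N (left out, the last holds). Time passes only in rows, so rows that do not move let the fingers close, or fill a call up. It gives the time, the measured TCP pose, the force and the opening at its end, in the units of the state.
- robot.read_state(): the state, without advancing time (a new reading comes with each control period).
- imaging.snapshot(name): name is "scene" or "top" or "wrist"; returns a dict with "frame" (480x640x3 uint8, blue, green, red), "K" (3x3 intrinsics, pixels), "rvec" (rotation vector, rad) and "tvec" (3), from world to camera coordinates, as OpenCV has them. Camera axes: x right, y down, z forward; pixel columns grow to the right and rows downward; lengths in m; the calibration is good to about 2 mm. A picture is of the moment at which its call begins. There is no depth.
- job_done(): hands the job in, once; it reports no verdict.
The state is a dict: "time_s": time; "joint_pos": joint angles; "dq": joint speeds; "effort": joint torques, N m; "eef_pos": TCP position; "tool_rot": TCP orientation; "ft_force": force on the tool from outside, world axes, zero at the start; "torque": the same for the moment, N m; "gripper_width": finger opening in m.
Only numpy, scipy, OpenCV 4.12 (cv2) and the standard library are available. Lean on these libraries where they do the work, as an engineer would, in place of code of your own. Each camera call takes 0.05 s, during which the arm holds its last target.

TASK

Shut the yellow valve fully (clockwise) on the crowded valve bank without touching any of the other handles, while the pen meter is still in the yellow-banded flow cell. Then draw the meter out of the cell, lay it down on the bench and let go, take it again by its light-blue probe end and slide it rear end first fully home into the black charger. Leave the white bottle, the red-lidded jar and the small white box beside the work where they stand.

Things in the scene. Friction and masses are not known exactly. Their poses are not given: they have to be found in the camera images.
- yellow_handle (a point): Centre of the yellow valve handle, 56 mm above the bench, about half-way up its bar. The handle is an upright bar 34 mm long, 12 mm thick and 26 mm high (from 42 to 68 mm above the bench) on a 16 mm round stem, standing on the valve bank. This point's x axis runs along the bar's 34 mm length, its z axis up; the point lies on the turning axis.
- yellow_valve (a joint): Angle of the yellow handle in rad, positive clockwise seen from above, held by friction (about 0.06 N m) and staying where it is left; a stop at 0 (fully open, bar along the bank's x axis) and at 1.571 (fully shut, bar along the bank's y axis). It starts between 0.15 and 0.5.
- valve_bank: Low grey manifold block, fixed to the bench: 104 mm in x, 162 mm in y, top 32 mm above the bench, origin at the centre of its underside. Six quarter-turn valve handles of equal shape and different colours stand on it in two rows of three, 56 mm apart both ways (at x = -28 and +28 mm, y = -56, 0 and +56 mm in its frame); which colour stands where changes from time to time.
- flow_cell: White plastic sleeve with a yellow band, fixed to the bench: 52 mm wide (x), 98 mm long (y), 44 mm high, no floor (things slide on the bench itself). Its mouth opens toward +y of its frame, with short side lips flared outward; inside 40 mm wide, 38 mm high, 90 mm deep. Origin on the bench at the middle of the mouth, inward is -y. The meter starts with its probe end inside, about 85 mm deep, and its rear 73 mm sticking out.
- charger: Black plastic charging sleeve with a green band, fixed: 52 mm wide, 44 mm high, no floor; inside 40 mm wide, 38 mm high, 85 mm deep to the end wall. Mouth toward its -y, side lips flared. Origin on the bench at the middle of the mouth; inward is +y (end wall at y = +85 mm). It faces the flow cell, mouth to mouth, 220 to 350 mm apart. Fully home, about 70 mm of the meter still sticks out.
- pen_meter: The pen-type meter, 0.06 to 0.13 kg, lying flat: 158 mm long along its y axis; origin on its underside at mid-length. Rear body from y = -76 to +28 mm is 28 mm wide and 28 mm high (white, dark blue at the rear end); the light-blue probe end from y = +27 to +79 mm is narrower, 20 mm wide and from 5 to 24 mm above the underside.
- meter_centre (a point): Centre of the meter, half-way up (14 mm above its underside) at mid-length; its y axis runs along the meter toward the probe end.
- meter_rear (a point): Centre of the meter's flat rear end, 76 mm behind meter_centre.
- meter_probe (a point): Tip of the meter's light-blue probe end, 79 mm ahead of meter_centre.
- red_valve: The red valve handle, same shape as the yellow one (bar 34 x 12 mm along its x axis, top 36 mm above its origin); origin on its turning axis at the bank's top. It stands at any angle and must not be touched.
- blue_valve: The blue valve handle, same shape as the yellow one (bar 34 x 12 mm along its x axis, top 36 mm above its origin); origin on its turning axis at the bank's top. It stands at any angle and must not be touched.
- green_valve: The green valve handle, same shape as the yellow one (bar 34 x 12 mm along its x axis, top 36 mm above its origin); origin on its turning axis at the bank's top. It stands at any angle and must not be touched.
- white_valve: The white valve handle, same shape as the yellow one (bar 34 x 12 mm along its x axis, top 36 mm above its origin); origin on its turning axis at the bank's top. It stands at any angle and must not be touched.
- black_valve: The black valve handle, same shape as the yellow one (bar 34 x 12 mm along its x axis, top 36 mm above its origin); origin on its turning axis at the bank's top. It stands at any angle and must not be touched.
- wash_vial: Squat white jar with red lid, 44 mm across, 48 mm high, loose bystander, origin at the centre of its underside.
- coverslip_box: Small flat white box, 34 x 34 x 16 mm, loose bystander, origin at the centre of its underside.
- reagent_bottle_white: White bottle with blue cap, 62 mm across, 130 mm high, loose bystander, origin at the centre of its underside.
Things that resemble listed ones, but are neither listed nor needed, are in the scene too. What is shaped like the flow_cell but pink is not meant.

How it is judged:
By the outcome, as a careful person would: the job done as asked, in the order asked, and still so for the second after the job is handed in, with the robot touching nothing.
It also fails if it takes over 54 s, if anything falls off the work surface, if the arm or the gripper's body presses on something with over 40 N, if the wrist force passes 120 N, or if a joint passes its speed limit or range.

## Working session

There is one attempt and no reset: what is moved stays moved. The work goes in short steps, Python scripts to look and compute and a tool call to move; the robot and the scene stay as the last step left them, time stands still between calls to the robot, and variables do not carry over. Pictures are saved under pics/ and viewed, and the job is handed in when it is done.

Besides the shell and the picture viewer there is one more tool, called after "Call:" in YAML: its name, and indented under it one key for each argument. apply_moves: Moves the arm, as the interface text tells. Its arguments: {"type":"object","properties":{"deltas":{"type":"array","items":{"type":"array","items":{"type":"number"}}},"newtons":{"type":"number"}},"required":["deltas"]}

```bash
ls; mkdir -p pics
python3 - <<'E'
from rig import robot, imaging
import cv2
s=robot.read_state(); print(s, robot.grip_depth)
for n in ["scene","top","wrist"]:
    d=imaging.snapshot(n); cv2.imwrite(f"pics/{n}0.png",d["frame"]); print(n,d["K"].tolist(),d["rvec"],d["tvec"])
E
```

```text
pics
{'time_s': 0.0, 'joint_pos': array([-1.37270673e+00,  9.18551139e-02,  1.23194696e+00, -7.44565056e-06,
        1.81983037e+00, -5.67066413e-02]), 'dq': array([-0.00184604,  0.00163811, -0.0003965 , -0.00108887,  0.00010991,
       -0.00035898]), 'effort': array([ 7.86097389e-04, -4.58725154e+01, -4.18019593e+01,  1.09698083e-04,
        1.16827316e-02,  2.72427606e-06]), 'eef_pos': array([ 0.15115952, -0.5803247 ,  0.23011865]), 'tool_rot': array([-0.7013225 , -0.0905591 ,  0.70142947, -0.08912071]), 'ft_force': array([ 0.63227214, -0.34590135,  0.72396826]), 'torque': array([ 0.02260997,  0.00820631, -0.03263273]), 'gripper_width': 0.08569118050030528} -0.0187
scene [[569.5635074766542, 0.0, 315.4838028941371], [0.0, 569.5635074766542, 232.0023120610672], [0.0, 0.0, 1.0]] [ 2.40290824  0.75671544 -0.22828516] [-0.33796733 -0.18686205  1.38709109]
top [[495.4622758642153, 0.0, 322.94890753441945], [0.0, 495.4622758642153, 234.2561614544162], [0.0, 0.0, 1.0]] [ 2.16047363 -2.12441996  0.14727914] [-0.03587458  0.43137339  1.03942295]
wrist [[333.0471652283546, 0.0, 317.8787707230003], [0.0, 333.0471652283546, 242.78025111503058], [0.0, 0.0, 1.0]] [-2.2986694   1.77333413  0.26089916] [-0.59989789 -0.03861518  0.37970415]
```

View pics/scene0.png

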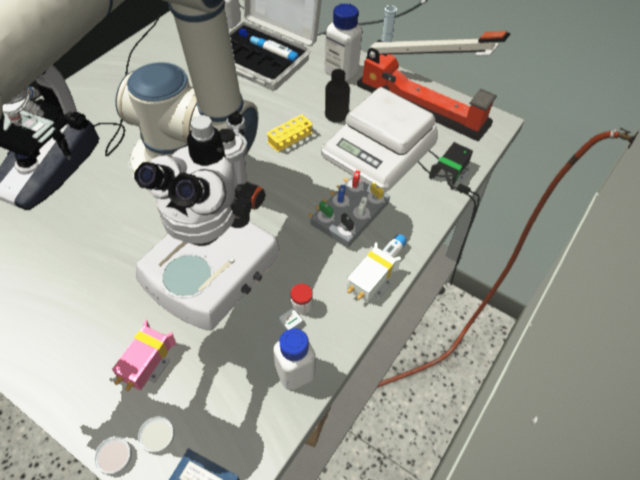

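View pics/top0.png

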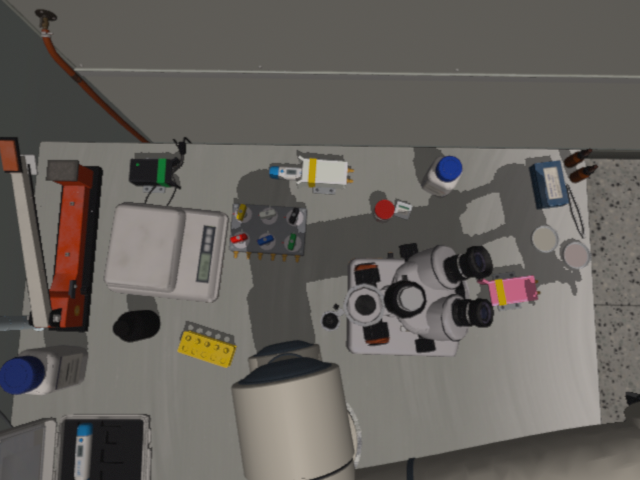

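View pics/wrist0.png

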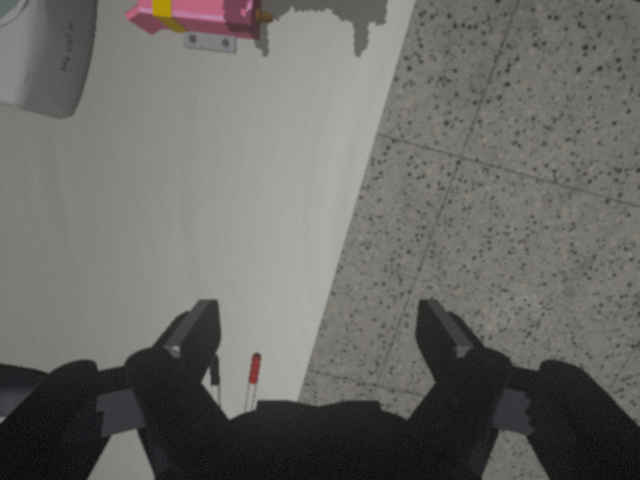

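```bash
cat > h.py <<'E'
import numpy as np, cv2
from scipy.spatial.transform import Rotation as R
def ray(d,px):
    Rm=cv2.Rodrigues(np.array(d["rvec"],float))[0]; t=np.array(d["tvec"],float).ravel()
    p=np.atleast_2d(np.array(px,float))
    v=np.c_[(p[:,0]-d["K"][0][2])/d["K"][0][0],(p[:,1]-d["K"][1][2])/d["K"][1][1],np.ones(len(p))]
    return -Rm.T@t, v@Rm
def onz(d,px,z):
    c,v=ray(d,px); return c+v*((z-c[2])/v[:,2])[:,None]
def proj(d,P):
    return cv2.projectPoints(np.array(P,float).reshape(-1,3),np.array(d["rvec"],float),np.array(d["tvec"],float),np.array(d["K"],float),None)[0].reshape(-1,2)
def tri(ds,pxs):
    A=np.zeros((3,3));b=np.zeros(3)
    for d,p in zip(ds,pxs):
        c,v=ray(d,p); v=v[0]/np.linalg.norm(v[0]); M=np.eye(3)-np.outer(v,v); A+=M;b+=M@c
    return np.linalg.solve(A,b)
E
python3 - <<'E'
from rig import robot, imaging
from h import *
d=imaging.snapshot("top"); s=imaging.snapshot("scene")
print("cam",ray(d,[0,0])[0],ray(s,[0,0])[0])
for n,px,z in [("yellow",(241,213),.068),("red",(238,239),.068),("bank TL",(233,206),.032),("bank TR",(306,206),.032),("bank BR",(303,256),.032),("bank BL",(231,252),.032),("meter rear",(270,172),.028),("cell mouth",(303,172),.044),("cell end",(348,172),.044),("chg mouth",(174,172),.044),("chg end",(131,172),.044),("bottle",(448,168),.13),("jar",(384,210),.048),("box",(403,208),.016),("edge top",(300,145),0),("edgeR",(590,200),0),("bal",(165,250),.05)]:
    print(n,onz(d,px,z)[0].round(3))
print("scope top", tri([d,s],[(405,297),(203,125)]), "eyepc",tri([d,s],[(481,262),(190,190)]),tri([d,s],[(481,313),(152,176)]))
print("knob",tri([d,s],[(409,250),(262,195)]))
cv2.imwrite("pics/t1.png",cv2.resize(d["frame"][140:270,100:360],None,fx=3,fy=3,interpolation=cv2.INTER_CUBIC))
E
```

```text
cam [ 0.2772496  -0.03823337  1.09061493] [ 0.81947538 -0.61928617  1.00901228]
yellow [0.469 0.144 0.068]
red [0.414 0.148 0.068]
bank TL [0.491 0.169 0.032]
bank TR [0.493 0.009 0.032]
bank BR [0.384 0.013 0.032]
bank BL [0.39  0.168 0.032]
meter rear [0.569 0.091 0.028]
cell mouth [0.566 0.017 0.044]
cell end [ 0.568 -0.081  0.044]
chg mouth [0.562 0.298 0.044]
chg end [0.56  0.392 0.044]
bottle [ 0.555 -0.277  0.13 ]
jar [ 0.484 -0.159  0.048]
box [ 0.496 -0.204  0.016]
edge top [0.642 0.028 0.   ]
edgeR [ 0.524 -0.625  0.   ]
bal [0.39  0.305 0.05 ]
scope top [ 0.29152914 -0.15267533  0.3717146 ] eyepc [ 0.35037531 -0.26309449  0.3557467 ] [ 0.27406269 -0.26672213  0.34145724]
knob [ 0.38642111 -0.16263802  0.27057144]
```

View pics/t1.png

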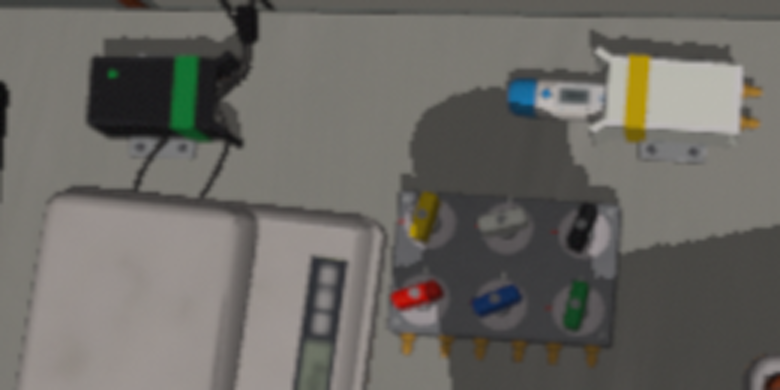

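Run:
```python
from rig import robot, imaging
from h import *
s=robot.read_state(); print(R.from_quat(s["tool_rot"]).as_matrix().round(3))
w=imaging.snapshot("wrist"); c,v=ray(w,[[320,240],[321,240]]); print("wcam",c,v)
d=imaging.snapshot("top"); sc=imaging.snapshot("scene")
# balance heights
print(tri([d,sc],[(228,214),(398,183)]), tri([d,sc],[(185,206),(438,128)]),tri([d,sc],[(222,300),(325,147)]))
cv2.imwrite("pics/s1.png",cv2.resize(sc["frame"][80:310,230:510],None,fx=2.6,fy=2.6,interpolation=cv2.INTER_CUBIC))
```

```text
[[-0.     0.252 -0.968]
 [ 0.001 -0.968 -0.252]
 [-1.    -0.001 -0.   ]]
wcam [ 0.22106647 -0.56325756  0.37388341] [[-0.26657958 -0.07464303 -0.96097555]
 [-0.26581863 -0.07754758 -0.96098093]]
[0.48592607 0.18902704 0.03766755] [0.49942942 0.26448778 0.14862349] [0.29519863 0.18741596 0.04506973]
```

View pics/s1.png

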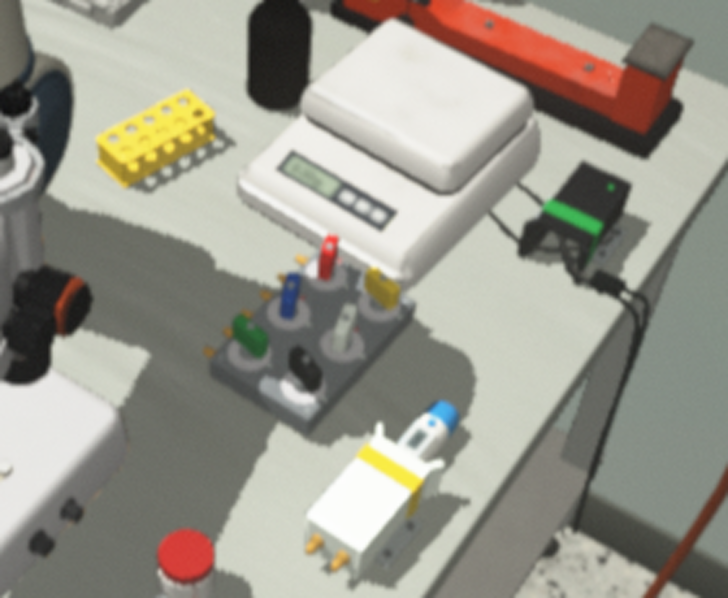

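```bash
cat > plan.py <<'E'
import numpy as np, json
from rig import robot
from scipy.spatial.transform import Rotation as R
def state():
    s=robot.read_state(); M=R.from_quat(s["tool_rot"]).as_matrix()
    return s, s["eef_pos"], np.degrees(np.arctan2(M[1,1],M[0,1]))
def rows(p0,h0,pts,grip,dec=1):
    """pts: list of (pos,heading deg) absolute; tool down assumed"""
    out=[];p=np.array(p0,float);h=h0
    for q,hh in pts:
        a=np.radians(h); y=np.array([np.cos(a),np.sin(a),0]);z=np.array([np.sin(a),-np.cos(a),0]);x=np.array([0,0,-1.])
        d=(np.array(q)-p)*1000; v=np.round([d@x,d@y,d@z],dec); t=round(-(hh-h),dec)
        p=p+(v[0]*x+v[1]*y+v[2]*z)/1000; h=h-t
        out.append([*v.tolist(),t,0,0,grip])
    for i in range(0,len(out),10): print(json.dumps(out[i:i+10]))
    print("end",p.round(4),round(h,2)); return p,h
def lin(a,b,n,ease=True):
    a=np.array(a,float);b=np.array(b,float); u=np.arange(1,n+1)/n
    if ease: u=(0.5*u+0.5*u*u*(3-2*u))
    return [a+(b-a)*k for k in u]
E
python3 - <<'E'
from plan import *
s,p,h=state()
th0=np.degrees(np.arctan2(p[1],p[0])); r0=np.hypot(p[0],p[1]); print(th0,r0,h)
T=lin([th0,r0,p[2],h],[16,0.575,0.29,90],40)
pts=[(np.array([r*np.cos(np.radians(t)),r*np.sin(np.radians(t)),z]),hh) for t,r,z,hh in T]
rows(p,h,pts,100)
E
```

```text
-75.40052353017037 0.5999660888966138 -75.40416809377277
[[-0.8, -0.5, -12.8, -2.2, 0, 0, 100], [-0.9, -0.3, -14.6, -2.5, 0, 0, 100], [-1.0, -0.0, -16.1, -2.8, 0, 0, 100], [-1.1, 0.3, -17.7, -3.1, 0, 0, 100], [-1.1, 0.7, -19.0, -3.3, 0, 0, 100], [-1.3, 1.4, -20.4, -3.5, 0, 0, 100], [-1.3, 2.0, -21.5, -3.8, 0, 0, 100], [-1.5, 2.7, -22.6, -3.9, 0, 0, 100], [-1.4, 3.5, -23.6, -4.2, 0, 0, 100], [-1.6, 4.5, -24.3, -4.3, 0, 0, 100]]
[[-1.6, 5.5, -25.1, -4.5, 0, 0, 100], [-1.6, 6.5, -25.6, -4.6, 0, 0, 100], [-1.7, 7.6, -26.0, -4.7, 0, 0, 100], [-1.7, 8.7, -26.2, -4.8, 0, 0, 100], [-1.8, 9.8, -26.4, -5.0, 0, 0, 100], [-1.7, 11.0, -26.4, -5.0, 0, 0, 100], [-1.9, 12.2, -26.2, -5.1, 0, 0, 100], [-1.8, 13.3, -25.9, -5.1, 0, 0, 100], [-1.8, 14.4, -25.4, -5.1, 0, 0, 100], [-1.8, 15.4, -25.0, -5.2, 0, 0, 100]]
[[-1.9, 16.4, -24.2, -5.2, 0, 0, 100], [-1.8, 17.2, -23.5, -5.1, 0, 0, 100], [-1.8, 18.1, -22.5, -5.1, 0, 0, 100], [-1.8, 18.8, -21.7, -5.1, 0, 0, 100], [-1.8, 19.3, -20.5, -5.0, 0, 0, 100], [-1.8, 19.8, -19.5, -5.0, 0, 0, 100], [-1.7, 20.1, -18.3, -4.8, 0, 0, 100], [-1.7, 20.4, -17.1, -4.7, 0, 0, 100], [-1.6, 20.3, -15.8, -4.6, 0, 0, 100], [-1.6, 20.3, -14.7, -4.5, 0, 0, 100]]
[[-1.6, 20.1, -13.4, -4.3, 0, 0, 100], [-1.4, 19.6, -12.2, -4.2, 0, 0, 100], [-1.5, 19.2, -11.0, -3.9, 0, 0, 100], [-1.3, 18.5, -9.9, -3.8, 0, 0, 100], [-1.2, 17.6, -8.7, -3.5, 0, 0, 100], [-1.2, 16.8, -7.7, -3.3, 0, 0, 100], [-1.1, 15.6, -6.7, -3.1, 0, 0, 100], [-1.0, 14.4, -5.7, -2.8, 0, 0, 100], [-0.9, 13.1, -4.8, -2.5, 0, 0, 100], [-0.8, 11.6, -4.1, -2.2, 0, 0, 100]]
end [0.5527 0.1585 0.29  ] 90.0
```

Call:
apply_moves:
  deltas:
    - [-1,-1,-13,-2,0,0,100]
    - [-1,0,-15,-2.5,0,0,100]
    - [-1,0,-16,-3,0,0,100]
    - [-1,0,-18,-3,0,0,100]
    - [-1,1,-19,-3.5,0,0,100]
    - [-1,1,-20,-3.5,0,0,100]
    - [-1,2,-21,-4,0,0,100]
    - [-1,3,-23,-4,0,0,100]
    - [-1,3,-24,-4,0,0,100]
    - [-2,4,-24,-4,0,0,100]

```text
time_s: 1.23
eef_pos: [0.3266, -0.4955, 0.2422]
tool_rot: [0.645, 0.29, -0.645, 0.29]
ft_force: [-0.9, 0.9, 0.3]
gripper_width: 0.0852
```

Call:
apply_moves:
  deltas:
    - [-2,5,-25,-4.5,0,0,100]
    - [-2,6,-26,-4.5,0,0,100]
    - [-2,8,-26,-4.5,0,0,100]
    - [-2,9,-26,-5,0,0,100]
    - [-2,10,-26,-5,0,0,100]
    - [-2,11,-26,-5,0,0,100]
    - [-2,12,-26,-5,0,0,100]
    - [-2,13,-26,-5,0,0,100]
    - [-2,14,-25,-5,0,0,100]
    - [-2,15,-25,-5,0,0,100]

```text
time_s: 2.07
eef_pos: [0.5105, -0.2893, 0.2624]
tool_rot: [0.469, 0.529, -0.469, 0.53]
ft_force: [0.8, 0.3, -0.4]
gripper_width: 0.0853
```

Call:
apply_moves:
  deltas:
    - [-2,16,-24,-5,0,0,100]
    - [-2,17,-23,-5,0,0,100]
    - [-2,18,-22,-5,0,0,100]
    - [-2,19,-22,-5,0,0,100]
    - [-2,19,-20,-5,0,0,100]
    - [-2,20,-19,-5,0,0,100]
    - [-2,20,-18,-5,0,0,100]
    - [-2,20,-17,-5,0,0,100]
    - [-2,20,-16,-5,0,0,100]
    - [-2,20,-15,-5,0,0,100]

```text
time_s: 2.9
eef_pos: [0.582, -0.0277, 0.2824]
tool_rot: [0.201, 0.678, -0.201, 0.678]
ft_force: [0.6, -0.7, -0.5]
gripper_width: 0.0851
```

Run:
```python
from plan import *
s,p,h=state(); print(p,h,s["joint_pos"],s["time_s"])
pts=lin([*p,h],[0.545,0.15,0.28,90],10)
rows(p,h,[(q[:3],q[3]) for q in pts],100)
```

```text
[ 0.58199774 -0.02768281  0.28241567] 56.99672330933831 [-1.06174977e-01  6.07612156e-02  1.17163889e+00  4.68712152e-04
  1.90909420e+00 -1.10079991e+00] 2.9
[[0.2, 8.2, -8.2, -2.1, 0, 0, 100], [0.2, 11.8, -10.8, -2.9, 0, 0, 100], [0.2, 14.8, -12.3, -3.5, 0, 0, 100], [0.3, 17.2, -12.7, -3.9, 0, 0, 100], [0.3, 19.1, -12.0, -4.1, 0, 0, 100], [0.3, 19.8, -10.7, -4.1, 0, 0, 100], [0.3, 19.5, -8.8, -3.9, 0, 0, 100], [0.2, 18.1, -6.6, -3.5, 0, 0, 100], [0.3, 15.3, -4.6, -2.9, 0, 0, 100], [0.1, 11.2, -2.8, -2.1, 0, 0, 100]]
end [0.545 0.15  0.28 ] 90.0
```

Call:
apply_moves:
  deltas:
    - [0,14,-10,-3,0,0,100]
    - [0,15,-11,-3,0,0,100]
    - [0,16,-12,-3.5,0,0,100]
    - [0,17,-12,-4,0,0,100]
    - [0,19,-12,-4,0,0,100]
    - [0,19,-11,-4,0,0,100]
    - [0,19,-9,-4,0,0,100]
    - [0,18,-7,-3.5,0,0,100]
    - [0,13,-5,-3,0,0,100]
    - [0,6,-3,-1,0,0,100]

```text
time_s: 3.73
eef_pos: [0.5448, 0.1502, 0.2825]
tool_rot: [0.001, 0.707, 0.0, 0.707]
ft_force: [1.0, 0.3, 0.5]
gripper_width: 0.0856
```

Run:
```python
from plan import *
from rig import imaging
import cv2
s,p,h=state(); print(p,h,s["time_s"],np.abs(s["dq"]).max())
d=imaging.snapshot("wrist"); cv2.imwrite("pics/w1.png",d["frame"])
import pickle; pickle.dump(d,open("w1.pkl","wb"))
s,p,h=state(); print(p,h,s["time_s"],np.abs(s["dq"]).max())
```

```text
[0.54477933 0.15020262 0.28245387] 89.9580111544624 3.7333 0.11026911645649856
[0.54458099 0.15026022 0.28256809] 89.91556437641253 3.7833 0.04099555051550962
```

View pics/w1.png

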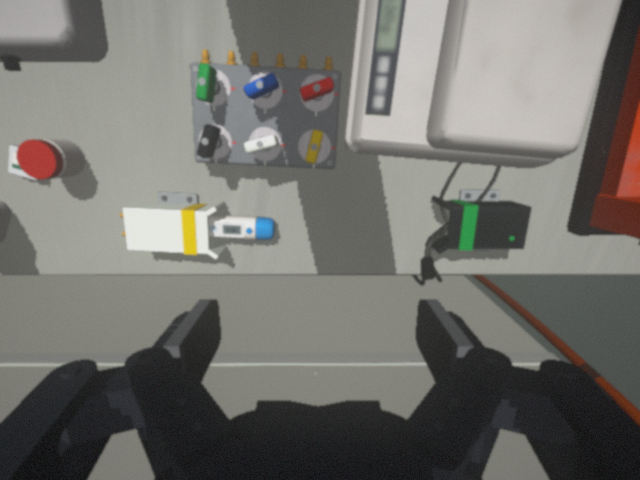

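Run:
```python
from h import *
import pickle
d=pickle.load(open("w1.pkl","rb")); f=d["frame"]
print(cv2.Rodrigues(d["rvec"])[0].T@-d["tvec"])
cv2.imwrite("pics/w1a.png",cv2.resize(f[40:280,180:380],None,fx=2.5,fy=2.5,interpolation=cv2.INTER_CUBIC)[:600])
cv2.imwrite("pics/w1b.png",cv2.resize(f[170:290,110:290],None,fx=4.4,fy=4.4,interpolation=cv2.INTER_CUBIC))
cv2.imwrite("pics/w1c.png",cv2.resize(f[170:290,400:550],None,fx=5,fy=5,interpolation=cv2.INTER_CUBIC))
hsv=cv2.cvtColor(f,cv2.COLOR_BGR2HSV)
def mask(lo,hi,box):
    m=cv2.inRange(hsv,lo,hi); k=np.zeros_like(m); x0,y0,x1,y1=box; k[y0:y1,x0:x1]=m[y0:y1,x0:x1]; return k
for n,lo,hi,box,z in [("yellow",(20,120,80),(35,255,255),(290,110,345,175),.068),("band",(20,120,80),(35,255,255),(170,195,215,265),.044),("gband",(40,100,60),(80,255,255),(450,190,490,260),.044),("rearblue",(95,120,60),(125,255,255),(240,200,290,260),.026),
  ("red",(0,120,60),(8,255,255),(290,70,345,110),.068),("blue",(105,100,30),(130,255,255),(235,65,285,105),.068),("green",(45,80,30),(85,255,255),(190,60,220,105),.068)]:
    m=mask(lo,hi,box); c=max(cv2.findContours(m,0,1)[0],key=cv2.contourArea)
    P=onz(d,c[:,0,:],z)[:,:2]; r=cv2.minAreaRect((P*1000).astype(np.float32)); print(n,cv2.contourArea(c),np.round(r[0],1),np.round(r[1],1),round(r[2],1), cv2.boundingRect(c))
```

```text
[0.47208703 0.1492505  0.42561049]
yellow 220.0 [474.4 145.7] [10.2 32.5] 74.1 (306, 130, 16, 33)
band 549.5 [568.2  -1.5] [22.  64.8] 77.6 (182, 204, 21, 51)
gband 657.0 [563.3 326.3] [62.2 25.9] 10.3 (455, 201, 24, 50)
rearblue 302.0 [571.8  84. ] [20.9 26. ] 87.0 (256, 218, 18, 21)
red 291.0 [419.7 148.7] [11.8 32.1] 19.2 (301, 78, 32, 22)
blue 297.5 [417.3  93. ] [12.6 32.5] 21.9 (244, 74, 33, 23)
green 316.5 [413.5  37.5] [11.9 32.5] 77.7 (196, 63, 15, 37)
```

View pics/w1a.png

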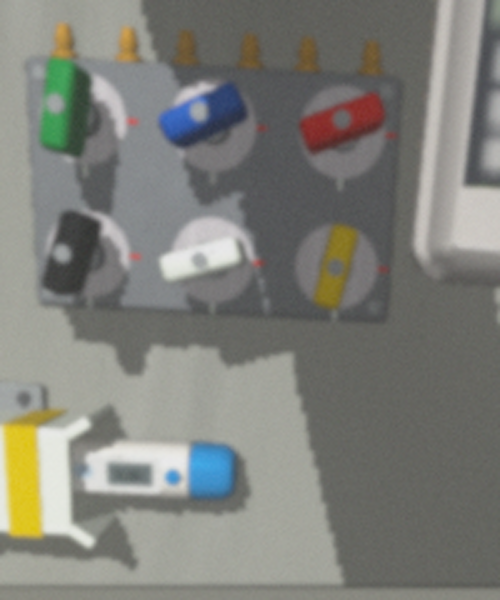

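View pics/w1b.png

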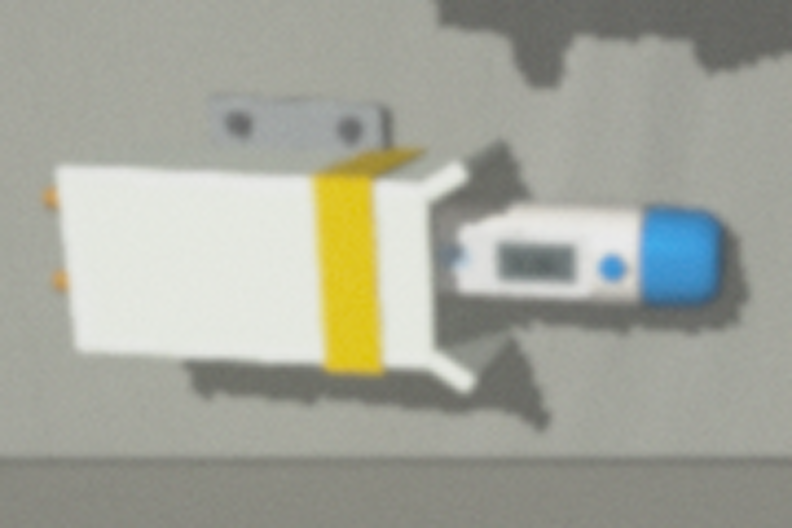

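View pics/w1c.png

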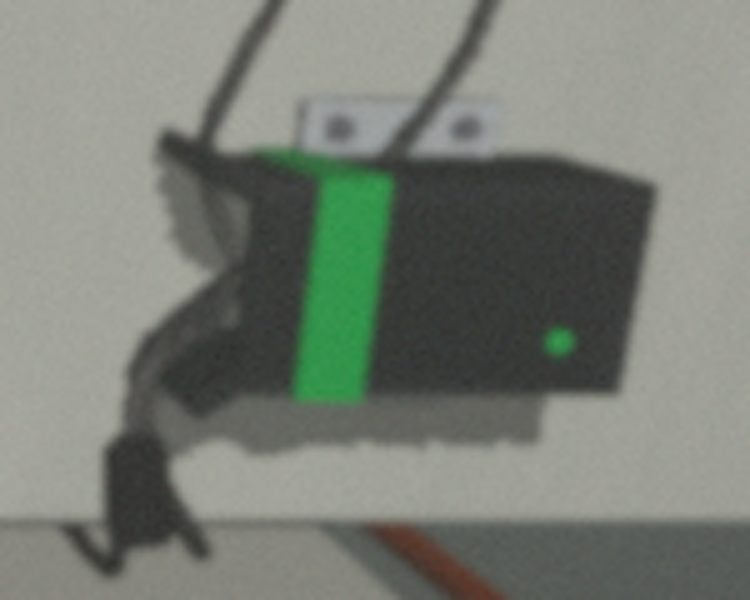

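Run:
```python
from h import *
import pickle
d=pickle.load(open("w1.pkl","rb"))
def cv(pts,s,o,z):
    P=onz(d,np.array(pts)/s+np.array(o),z)[:,:2]*1000; return P.round(1)
print("cell -x edge",cv([(60,165),(425,185)],4.4,(110,170),.044).tolist())
print("cell +x edge",cv([(78,350),(435,368)],4.4,(110,170),.044).tolist())
print("band",cv([(315,177),(327,373),(372,177),(382,373)],4.4,(110,170),.044).tolist())
print("lips",cv([(462,168),(468,387)],4.4,(110,170),.044).tolist())
print("chg band",cv([(322,178),(295,400),(393,175),(367,402)],5,(400,170),.044).tolist())
print("chg -x edge,+x",cv([(322,178),(655,187),(295,400),(620,392)],5,(400,170),.044).tolist())
print("chg lips",cv([(165,135),(205,412)],5,(400,170),.044).tolist(), "mouth",cv([(240,300)],5,(400,170),.044).tolist())
print("meter rear top corners",cv([(716,215),(716,300)],4.4,(110,170),.026).tolist())
print("meter edges",cv([(510,207),(640,210),(490,296),(640,301)],4.4,(110,170),.028).tolist())
print("bank corners",cv([(28,57),(400,80),(385,320),(40,300)],2.5,(180,40),.032).tolist())
print("bars: white",cv([(200,260)],2.5,(180,40),.068),cv([(168,270),(235,245)],2.5,(180,40),.068).tolist(),"yel",cv([(335,267),(343,226),(327,306)],2.5,(180,40),.068).tolist(),"red",cv([(342,118),(305,130),(380,104)],2.5,(180,40),.068).tolist())
```

```text
cell -x edge [[542.7, -74.9], [548.0, 20.5]]
cell +x edge [[593.8, -78.5], [599.0, 18.5]]
band [[545.9, -8.3], [600.4, -11.3], [545.9, 6.8], [600.4, 3.8]]
lips [[543.5, 30.7], [604.5, 27.0]]
chg band [[540.3, 319.6], [594.3, 319.8], [539.6, 335.9], [594.8, 337.3]]
chg -x edge,+x [[540.3, 319.6], [542.4, 397.1], [594.3, 319.8], [592.3, 397.8]]
chg lips [[530.4, 282.2], [597.3, 298.5]] mouth [[569.5, 303.8]]
meter rear top corners [[560.1, 94.7], [584.6, 93.7]]
meter edges [[557.4, 38.1], [558.2, 73.9], [582.9, 30.4], [584.4, 72.6]]
bank corners [[389.5, 15.3], [398.2, 173.5], [498.7, 168.5], [489.8, 10.1]]
bars: white [[472.1  90.3]] [[476.1, 76.9], [466.2, 104.9]] yel [[474.9, 145.8], [458.8, 149.1], [490.5, 142.5]] red [[418.5, 148.7], [422.9, 134.1], [413.5, 163.6]]
```

Run:
```python
from plan import *
s,p,h=state(); print(p,h)
pts=lin([*p,h],[0.4748,0.1458,0.12,76.5],9)
rows(p,h,[(q[:3],q[3]) for q in pts],35)
```

```text
[0.54458099 0.15026022 0.28256809] 89.91556437641253
[[11.8, -0.3, -5.1, 1.0, 0, 0, 35], [16.5, -0.6, -7.0, 1.3, 0, 0, 35], [19.9, -0.9, -8.5, 1.7, 0, 0, 35], [21.8, -1.3, -9.3, 1.8, 0, 0, 35], [22.5, -1.6, -9.6, 1.8, 0, 0, 35], [21.9, -1.8, -9.2, 1.8, 0, 0, 35], [19.8, -2.0, -8.3, 1.7, 0, 0, 35], [16.5, -1.8, -6.9, 1.3, 0, 0, 35], [11.9, -1.4, -4.9, 1.0, 0, 0, 35]]
end [0.4748 0.1458 0.12  ] 76.52
```

Call:
apply_moves:
  deltas:
    - [12,0,-5,1,0,0,35]
    - [16,-1,-7,1.5,0,0,35]
    - [20,-1,-9,1.5,0,0,35]
    - [22,-1,-9,2,0,0,35]
    - [23,-2,-10,2,0,0,35]
    - [22,-2,-9,2,0,0,35]
    - [20,-2,-8,1.5,0,0,35]
    - [16,-2,-7,1,0,0,35]
    - [12,-1,-5,1,0,0,35]
    - [0,0,0,0,0,0,35]
  newtons: 50

```text
time_s: 4.62
eef_pos: [0.4735, 0.1428, 0.1162]
tool_rot: [0.085, 0.704, -0.087, 0.7]
ft_force: [-0.3, 0.2, -1.1]
gripper_width: 0.0295
```

Run:
```python
from plan import *
from h import *
from rig import imaging
s,p,h=state(); print(p,h,s["time_s"],s["gripper_width"],s["ft_force"])
d=imaging.snapshot("wrist"); f=d["frame"]; cv2.imwrite("pics/w2.png",f)
hsv=cv2.cvtColor(f,cv2.COLOR_BGR2HSV); m=cv2.inRange(hsv,(20,120,60),(35,255,255))
for c in cv2.findContours(m,0,1)[0]:
    if cv2.contourArea(c)>200:
        P=onz(d,c[:,0,:],.068)[:,:2]; r=cv2.minAreaRect((P*1000).astype(np.float32)); print(cv2.boundingRect(c),np.round(r[0],1),np.round(r[1],1),round(r[2],1))
```

```text
[0.47349188 0.14279969 0.11618374] 76.0091492840047 4.6167 0.029526646314370686 [-0.29580556  0.15166496 -1.07007912]
(315, 234, 19, 59) [471.6 146.3] [10.8 37.6] 74.8
```

View pics/w2.png

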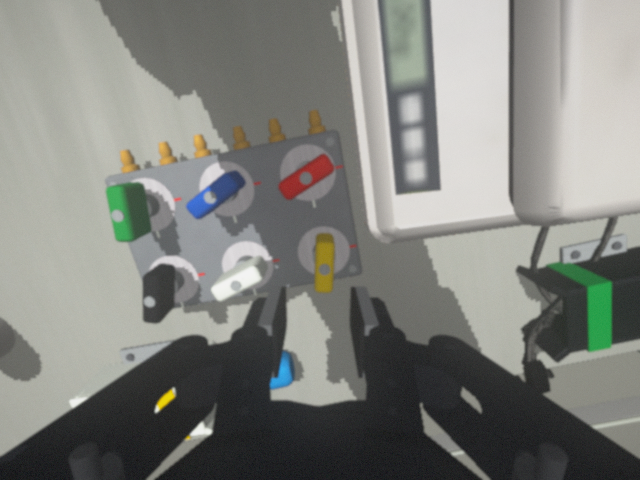

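Run:
```python
from plan import *
from h import *
from rig import imaging
d=imaging.snapshot("wrist")
print(onz(d,[(324,269),(317,236),(334,236),(316,290),(333,291)],.068))
s,p,h=state()
T=[0.4742,0.1458,0.0385,75.5]
pts=lin([*p,h],T,8)
rows(p,h,[(q[:3],q[3]) for q in pts],35)
```

```text
[[0.47694116 0.14557809 0.068     ]
 [0.45533788 0.14645241 0.068     ]
 [0.45778408 0.15638336 0.068     ]
 [0.48949189 0.13735613 0.068     ]
 [0.49272839 0.14762549 0.068     ]]
[[6.8, 0.2, -0.2, 0.0, 0, 0, 35], [9.7, 0.2, -0.2, 0.1, 0, 0, 35], [11.5, 0.4, -0.3, 0.1, 0, 0, 35], [12.5, 0.3, -0.3, 0.1, 0, 0, 35], [12.5, 0.3, -0.3, 0.1, 0, 0, 35], [11.6, 0.3, -0.3, 0.1, 0, 0, 35], [9.6, 0.3, -0.2, 0.0, 0, 0, 35], [6.8, 0.2, -0.2, 0.1, 0, 0, 35]]
end [0.4742 0.1458 0.0385] 75.49
```

Call:
apply_moves:
  deltas:
    - [7,0.5,0,0,0,0,35]
    - [10,0.5,0,0,0,0,35]
    - [11,0.5,0,0,0,0,35]
    - [12,0.5,0,0,0,0,35]
    - [12,0.5,0,0,0,0,35]
    - [10,0,0,0.5,0,0,35]
    - [8,0,0,0,0,0,35]
    - [5,0,0,0,0,0,35]
    - [2,0,0,0,0,0,35]
    - [0,0,0,0,0,0,35]

```text
time_s: 5.55
eef_pos: [0.4759, 0.1459, 0.0418]
tool_rot: [0.089, 0.702, -0.089, 0.701]
ft_force: [0.2, 0.4, -0.4]
gripper_width: 0.0298
```

Run:
```python
from plan import *
from rig import imaging
import cv2
s,p,h=state(); print(p,h,s["time_s"],s["gripper_width"],s["ft_force"])
d=imaging.snapshot("wrist"); cv2.imwrite("pics/w3.png",d["frame"])
```

```text
[0.47591969 0.14589366 0.04178528] 75.59746285978704 5.55 0.029755297896620753 [ 0.18357152  0.40489872 -0.39185737]
```

View pics/w3.png

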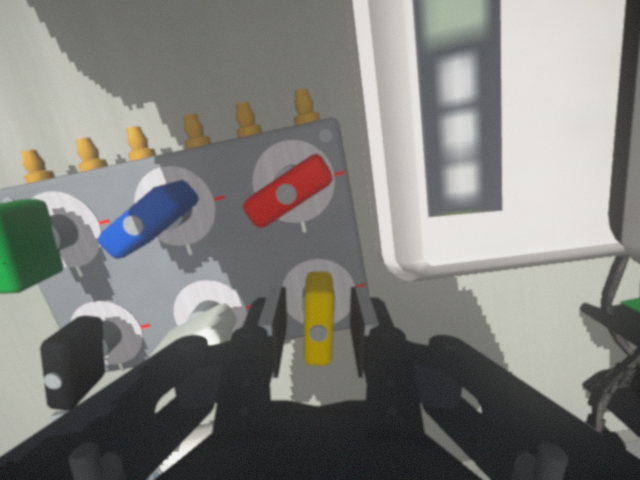

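Call:
apply_moves:
  deltas:
    - [2,0,0,0,0,0,35]
    - [1,0,0,0,0,0,15]
    - [0,0,0,0,0,0,0]
    - [0,0,0,0,0,0,0]
    - [0,0,0,0,0,0,0]
    - [0,0,0,1,0,0,0]
    - [0,0,0,3,0,0,0]
    - [0,0,0,5,0,0,0]
    - [0,0,0,5,0,0,0]
    - [0,0,0,5,0,0,0]
  newtons: 50

```text
time_s: 6.43
eef_pos: [0.4763, 0.1455, 0.0398]
tool_rot: [0.205, 0.677, -0.205, 0.677]
ft_force: [-1.1, -3.5, 4.7]
gripper_width: 0.0117
```

Run:
```python
from plan import *
s,p,h=state(); print(p,h,s["time_s"],s["gripper_width"],s["ft_force"],s["torque"])
```

```text
[0.47625958 0.14548129 0.03983047] 56.29664107423544 6.4333 0.011718003140221922 [-1.10752941 -3.50613552  4.737858  ] [-0.50153504  0.28503064  0.066108  ]
```

Call:
apply_moves:
  deltas:
    - [0,0,0,5,0,0,0]
    - [0,0,0,5,0,0,0]
    - [0,0,0,5,0,0,0]
    - [0,0,0,5,0,0,0]
    - [0,0,0,5,0,0,0]
    - [0,0,0,5,0,0,0]
    - [0,0,0,5,0,0,0]
    - [0,0,0,5,0,0,0]
    - [0,0,0,5,0,0,0]
    - [0,0,0,4,0,0,0]

```text
time_s: 7.27
eef_pos: [0.4753, 0.1449, 0.0398]
tool_rot: [0.466, 0.531, -0.468, 0.531]
ft_force: [-5.3, -5.4, 7.2]
gripper_width: 0.0123
```

Run:
```python
from plan import *
s,p,h=state(); print(p,h,s["time_s"],s["gripper_width"],s["ft_force"],s["torque"])
```

```text
[0.47534827 0.14490503 0.03975469] 7.279545073321295 7.2667 0.01233446190812465 [-5.28394241 -5.37897905  7.18960765] [-0.83356863  0.96076674  0.09673952]
```

Call:
apply_moves:
  deltas:
    - [0,0,0,3,0,0,0]
    - [0,0,0,3,0,0,0]
    - [0,0,0,2,0,0,0]
    - [0,0,0,2,0,0,0]
    - [0,0,0,1,0,0,0]
    - [0,0,0,1,0,0,0]
    - [0,0,0,1,0,0,0]
    - [0,0,0,0,0,0,0]
    - [0,0,0,0,0,0,0]
    - [0,0,0,0,0,0,0]

```text
time_s: 8.1
eef_pos: [0.4751, 0.1449, 0.0398]
tool_rot: [-0.522, -0.476, 0.524, -0.476]
ft_force: [-6.5, -5.8, 7.3]
gripper_width: 0.0118
```

Run:
```python
from plan import *
s,p,h=state(); print(p,h,s["time_s"],s["gripper_width"],s["ft_force"],s["torque"])
```

```text
[0.47505388 0.14488575 0.03976848] -5.449548368547583 8.1 0.011762154864032608 [-6.48510035 -5.7644511   7.30698153] [-0.85674406  1.16078191  0.23809318]
```

Call:
apply_moves:
  deltas:
    - [0,0,0,1,0,0,0]
    - [0,0,0,1,0,0,0]
    - [0,0,0,0,0,0,0]
    - [0,0,0,0,0,0,35]
    - [0,0,0,0,0,0,35]
    - [0,0,0,0,0,0,35]
    - [0,0,0,0,0,0,35]
    - [-3,0,0,0,0,0,35]
    - [-8,0,0,0,0,0,35]
    - [-14,0,0,0,0,0,35]

```text
time_s: 8.93
eef_pos: [0.4752, 0.1458, 0.0635]
tool_rot: [-0.53, -0.467, 0.532, -0.466]
ft_force: [-0.3, 0.0, 0.4]
gripper_width: 0.0301
```

Call:
apply_moves:
  deltas:
    - [-20,0,0,0,0,0,35]
    - [-20,0,0,0,0,0,35]
    - [-20,0,0,0,0,0,35]
    - [-20,0,0,0,0,0,35]
    - [-20,0,0,0,0,0,35]
    - [-20,0,0,0,0,0,35]
    - [-12,0,0,0,0,0,35]
    - [-5,0,0,0,0,0,35]
    - [0,0,0,0,0,0,35]
    - [0,0,0,0,0,0,35]

```text
time_s: 9.77
eef_pos: [0.476, 0.1459, 0.2006]
tool_rot: [-0.531, -0.467, 0.531, -0.467]
ft_force: [0.2, -0.8, -0.7]
gripper_width: 0.0302
```

Run:
```python
from plan import *
from rig import imaging
import cv2,pickle
s,p,h=state(); print(p,h,s["time_s"],s["gripper_width"],s["ft_force"],s["torque"])
d=imaging.snapshot("wrist"); cv2.imwrite("pics/w4.png",d["frame"])
pickle.dump(d,open("w4.pkl","wb"))
d=imaging.snapshot("top"); cv2.imwrite("pics/t4.png",cv2.resize(d["frame"][140:270,100:360],None,fx=3,fy=3,interpolation=cv2.INTER_CUBIC))
```

```text
[0.47598825 0.14593208 0.20057816] -7.400928987480603 9.7667 0.030203405933253446 [ 0.17999666 -0.81791393 -0.68780793] [ 0.01142751 -0.00845411  0.0069047 ]
```

View pics/w4.png

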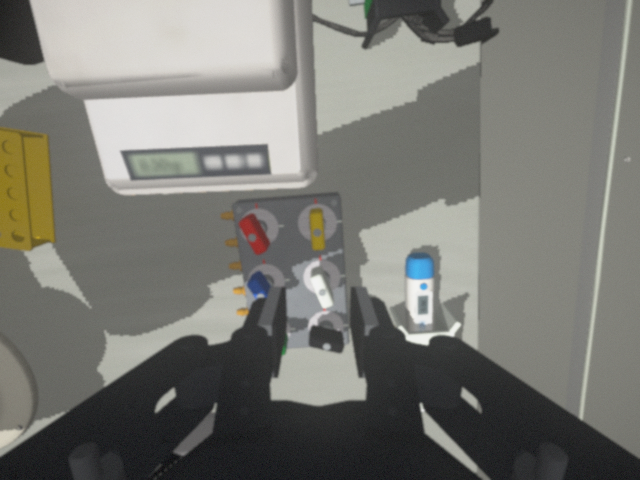

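View pics/t4.png

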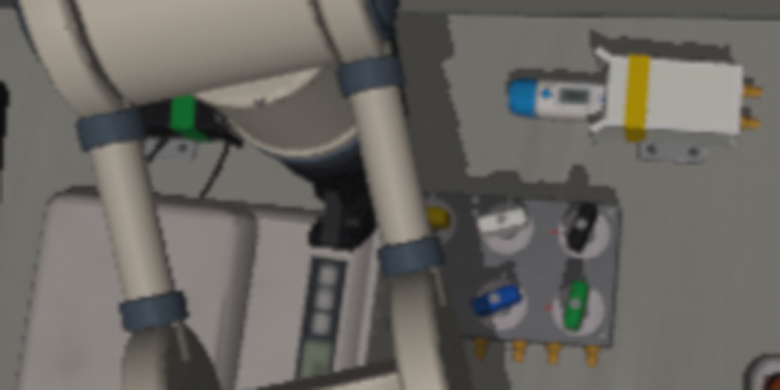

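Run:
```python
from h import *
import pickle
d=pickle.load(open("w4.pkl","rb")); f=d["frame"]
hsv=cv2.cvtColor(f,cv2.COLOR_BGR2HSV); m=cv2.inRange(hsv,(20,120,60),(35,255,255)); k=np.zeros_like(m);k[200:265,300:340]=m[200:265,300:340]
c=max(cv2.findContours(k,0,1)[0],key=cv2.contourArea)
P=onz(d,c[:,0,:],.068)[:,:2]*1000; print(cv2.minAreaRect(P.astype(np.float32)))
vx=cv2.fitLine(P.astype(np.float32),cv2.DIST_L2,0,.01,.01).ravel(); print(vx,np.degrees(np.arctan2(vx[1],vx[0])))
Q=onz(d,[(234,201),(339,193),(348,290)],.032)*1000; print(Q, np.degrees(np.arctan2(*(Q[1]-Q[0])[[1,0]])),np.degrees(np.arctan2(*(Q[1]-Q[2])[[1,0]])))
cv2.imwrite("pics/w4a.png",cv2.resize(f[185:360,220:480],None,fx=3,fy=3,interpolation=cv2.INTER_CUBIC))
```

```text
((474.98095703125, 147.7228546142578), (35.392826080322266, 10.697290420532227), 87.14225769042969)
[5.5638373e-02 9.9845099e-01 4.7501340e+02 1.4761058e+02] 86.8105
[[399.90991161 176.01177913  32.        ]
 [498.77928134 170.91251225  32.        ]
 [497.06170256  71.61103771  32.        ]] -2.95245963594879 89.00907611349307
```

View pics/w4a.png

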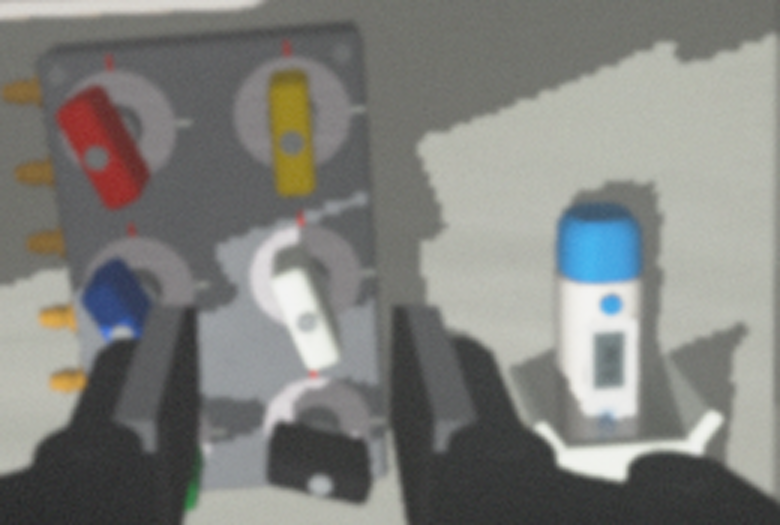

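Run:
```python
from h import *
from plan import *
import pickle
d=pickle.load(open("w4.pkl","rb"))
q=lambda p:np.array(p)/3+np.array([220,185])
print((onz(d,q([(560,290),(561,405),(640,290),(637,405)]),.028)*1000).round(1), (onz(d,q([(598,205)]),.014)*1000).round(1))
s,p,h=state()
a=[*p,h]; b=[.571,.073,.12,-2]; c=[.571,.073,.004,-2]
pts=lin(a,b,10)
P,H=rows(p,h,[(x[:3],x[3]) for x in pts],60)
pts=lin([*P,H],c,10)
rows(P,H,[(x[:3],x[3]) for x in pts],60)
```

```text
[[557.7  71.4  28. ]
 [555.8  27.3  28. ]
 [584.8  67.9  28. ]
 [582.4  23.9  28. ]] [[575.7  95.2  14. ]]
[[5.1, 6.7, 3.8, -0.3, 0, 0, 60], [7.0, 9.1, 5.4, -0.5, 0, 0, 60], [8.5, 10.9, 6.5, -0.6, 0, 0, 60], [9.4, 12.1, 7.3, -0.6, 0, 0, 60], [9.8, 12.6, 7.9, -0.7, 0, 0, 60], [9.9, 12.5, 8.0, -0.7, 0, 0, 60], [9.4, 11.9, 7.8, -0.6, 0, 0, 60], [8.5, 10.5, 7.1, -0.6, 0, 0, 60], [7.0, 8.7, 6.0, -0.5, 0, 0, 60], [5.1, 6.3, 4.4, -0.3, 0, 0, 60]]
end [0.571 0.073 0.12 ] -2.0
[[7.4, -0.0, 0.0, -0.0, 0, 0, 60], [10.2, -0.0, 0.0, -0.0, 0, 0, 60], [12.3, -0.0, 0.0, -0.0, 0, 0, 60], [13.7, -0.0, 0.0, -0.0, 0, 0, 60], [14.4, -0.0, 0.0, -0.0, 0, 0, 60], [14.4, -0.0, 0.0, -0.0, 0, 0, 60], [13.6, -0.0, 0.0, -0.0, 0, 0, 60], [12.3, -0.0, 0.0, -0.0, 0, 0, 60], [10.2, -0.0, 0.0, -0.0, 0, 0, 60], [7.5, -0.0, 0.0, -0.0, 0, 0, 60]]
end [0.571 0.073 0.004] -2.0
```

Call:
apply_moves:
  deltas:
    - [5,7,4,-0.5,0,0,60]
    - [7,9,5,-0.5,0,0,60]
    - [8,11,7,-0.5,0,0,60]
    - [9,12,7,-0.5,0,0,60]
    - [10,13,8,-0.5,0,0,60]
    - [10,12,8,-0.5,0,0,60]
    - [9,12,8,-0.5,0,0,60]
    - [9,10,7,-0.5,0,0,60]
    - [8,9,6,-0.5,0,0,60]
    - [8,6,4,-0.5,0,0,60]

```text
time_s: 10.7
eef_pos: [0.5717, 0.0719, 0.1166]
tool_rot: [-0.51, -0.49, 0.511, -0.489]
ft_force: [-0.2, 0.0, 0.1]
gripper_width: 0.0511
```

Call:
apply_moves:
  deltas:
    - [11,0,0,0,0,0,60]
    - [13,0,0,0,0,0,60]
    - [14,0,0,0,0,0,60]
    - [14,0,0,0,0,0,60]
    - [14,0,0,0,0,0,60]
    - [12,0,0,0,0,0,60]
    - [8,0,0,0,0,0,60]
    - [4,0,0,0,0,0,60]
    - [0,0,0,0,0,0,60]
    - [0,0,0,0,0,0,60]

```text
time_s: 11.53
eef_pos: [0.5712, 0.0732, 0.0286]
tool_rot: [0.51, 0.489, -0.51, 0.49]
ft_force: [0.5, -0.4, -0.3]
gripper_width: 0.0511
```

Run:
```python
from plan import *
from rig import imaging
import cv2,pickle
s,p,h=state(); print(p,h,s["time_s"],s["gripper_width"],s["ft_force"],s["torque"])
d=imaging.snapshot("wrist"); cv2.imwrite("pics/w5.png",d["frame"])
```

```text
[0.57115213 0.07319398 0.02860089] -2.3948489104400723 11.5333 0.05109637346353155 [ 0.48215705 -0.38017977 -0.32315308] [ 0.0370034  -0.00401983  0.04634358]
```

View pics/w5.png

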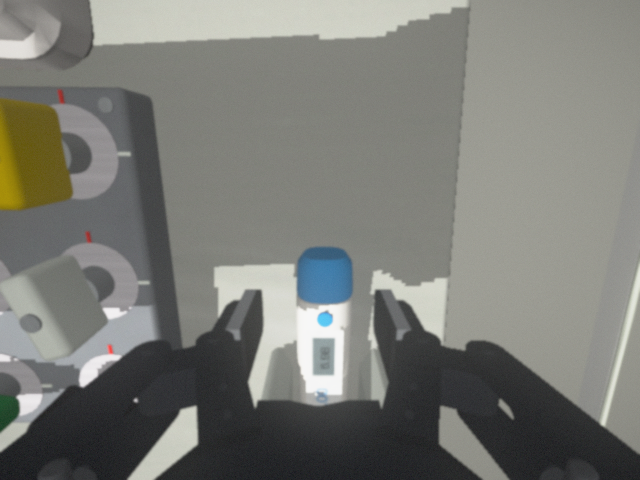

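Call:
apply_moves:
  deltas:
    - [7,0,0,0,0,0,60]
    - [8,0,0,0,0,0,60]
    - [6,0,0,0,0,0,60]
    - [3,0,0,0,0,0,60]
    - [0,0,0,0,0,0,50]
    - [0,0,0,0,0,0,20]
    - [0,0,0,0,0,0,10]
    - [0,0,0,0,0,0,0]
    - [0,0,0,0,0,0,0]
    - [0,0,0,0,0,0,0]
  newtons: 40

```text
time_s: 12.42
eef_pos: [0.571, 0.0731, 0.0044]
tool_rot: [0.51, 0.489, -0.51, 0.489]
ft_force: [0.0, 0.9, -0.7]
gripper_width: 0.0261
```

Run:
```python
from plan import *
s,p,h=state(); print(p,h,s["time_s"],s["gripper_width"],s["ft_force"],s["torque"])
P,H=p,h
e=[p[0]+.0065,p[1]+.13,p[2],-1]
pts=lin([*p,h],e,18)
rows(p,h,[(x[:3],x[3]) for x in pts],0)
```

```text
[0.57103734 0.07310032 0.0043822 ] -2.3981693037181384 12.4167 0.026096086024654793 [ 0.02456529  0.87238062 -0.66400796] [ 0.06081247  0.02226551 -0.02170188]
[[0.0, 0.0, -4.2, -0.0, 0, 0, 0], [0.0, 0.1, -5.3, -0.1, 0, 0, 0], [0.0, 0.0, -6.2, -0.1, 0, 0, 0], [0.0, 0.1, -7.0, -0.0, 0, 0, 0], [0.0, 0.1, -7.7, -0.1, 0, 0, 0], [0.0, 0.1, -8.2, -0.1, 0, 0, 0], [0.0, 0.1, -8.6, -0.1, 0, 0, 0], [0.0, 0.2, -8.9, -0.1, 0, 0, 0], [0.0, 0.2, -9.0, -0.1, 0, 0, 0], [0.0, 0.1, -9.0, -0.1, 0, 0, 0]]
[[0.0, 0.2, -8.9, -0.1, 0, 0, 0], [0.0, 0.2, -8.6, -0.1, 0, 0, 0], [0.0, 0.3, -8.2, -0.1, 0, 0, 0], [0.0, 0.2, -7.7, -0.1, 0, 0, 0], [0.0, 0.2, -7.0, -0.0, 0, 0, 0], [0.0, 0.2, -6.2, -0.1, 0, 0, 0], [0.0, 0.1, -5.2, -0.1, 0, 0, 0], [0.0, 0.2, -4.2, 0.0, 0, 0, 0]]
end [0.5776 0.2031 0.0044] -1.0
```

Call:
apply_moves:
  deltas:
    - [0,0,-4,0,0,0,0]
    - [0,0,-6,0,0,0,0]
    - [0,0,-8,0,0,0,0]
    - [0,0,-8,0,0,0,0]
    - [0,0,-8,0,0,0,0]
    - [0,0,-8,0,0,0,0]
    - [0,0,-8,0,0,0,0]
    - [0,0,-8,0,0,0,0]
    - [0,0,-8,0,0,0,0]
    - [0,0,-8,0,0,0,0]

```text
time_s: 13.25
eef_pos: [0.5741, 0.1479, 0.0044]
tool_rot: [0.51, 0.489, -0.51, 0.489]
ft_force: [0.1, -1.0, 0.7]
gripper_width: 0.0264
```

Run:
```python
from plan import *
from rig import imaging
import cv2,pickle
s,p,h=state(); print(p,h,s["time_s"],s["gripper_width"],s["ft_force"],s["torque"])
d=imaging.snapshot("wrist"); cv2.imwrite("pics/w6.png",d["frame"])
```

```text
[0.57413543 0.14788339 0.00435393] -2.392379132380081 13.25 0.026403045268285335 [ 0.09209745 -1.01481936  0.6792626 ] [-0.09484005  0.02285936 -0.0034854 ]
```

View pics/w6.png

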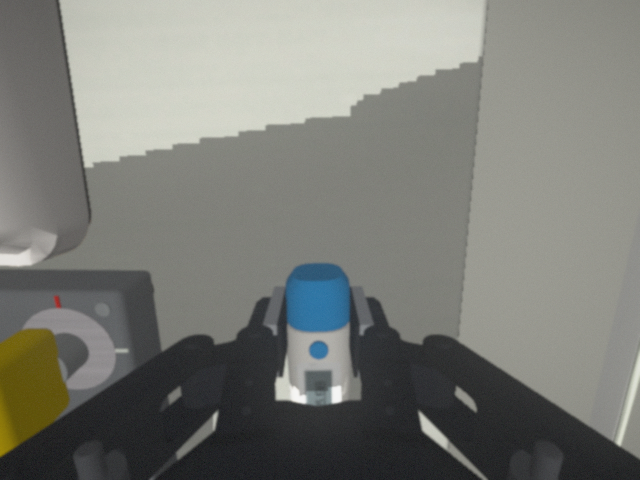

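Call:
apply_moves:
  deltas:
    - [0,0,-8,0,0,0,0]
    - [0,0,-8,0,0,0,0]
    - [0,-1,-8,0,0,0,0]
    - [0,-1,-8,-0.5,0,0,0]
    - [0,-1.5,-8,-0.5,0,0,0]
    - [0,-2,-6,-0.5,0,0,0]
    - [0,-2,-4,-0.5,0,0,0]
    - [0,-1,-2,-0.5,0,0,0]
    - [0,0,0,0,0,0,0]
    - [0,0,0,0,0,0,0]

```text
time_s: 14.13
eef_pos: [0.5673, 0.1996, 0.0044]
tool_rot: [0.5, 0.501, -0.499, 0.5]
ft_force: [0.0, 0.4, 0.2]
gripper_width: 0.0262
```

Call:
apply_moves:
  deltas:
    - [0,0,0,0,0,0,55]
    - [0,0,0,0,0,0,55]
    - [0,0,0,0,0,0,55]
    - [0,0,0,0,0,0,55]
    - [-4,0,0,0,0,0,55]
    - [-10,0,0,0,0,0,55]
    - [-18,0,0,0,0,0,55]
    - [-26,0,2,0,0,0,55]
    - [-30,0,6,0,0,0,55]
    - [-30,0,10,0,0,0,55]

```text
time_s: 14.97
eef_pos: [0.567, 0.1816, 0.1241]
tool_rot: [0.499, 0.501, -0.499, 0.501]
ft_force: [0.4, 0.7, -0.5]
gripper_width: 0.0468
```

Call:
apply_moves:
  deltas:
    - [-30,0,10,0,0,0,55]
    - [-25,0,10,0,0,0,55]
    - [-15,0,10,0,0,0,55]
    - [-8,0,10,0,0,0,55]
    - [0,0,8,0,0,0,55]
    - [0,0,4,0,0,0,55]
    - [0,0,0,0,0,0,55]
    - [0,0,0,0,0,0,55]
    - [0,0,0,0,0,0,55]
    - [0,0,0,0,0,0,55]

```text
time_s: 15.8
eef_pos: [0.5672, 0.1296, 0.1991]
tool_rot: [0.499, 0.501, -0.5, 0.5]
ft_force: [0.7, 0.1, 0.2]
gripper_width: 0.0467
```

Run:
```python
from plan import *
from rig import imaging
import cv2,pickle
s,p,h=state(); print(p,h,s["time_s"],s["gripper_width"],s["ft_force"],s["torque"])
d=imaging.snapshot("wrist"); cv2.imwrite("pics/w7.png",d["frame"]); pickle.dump(d,open("w7.pkl","wb"))
```

```text
[0.56715537 0.12961744 0.19909785] 0.1328318738023709 15.8 0.046729931074339294 [0.65026338 0.11657958 0.18513801] [ 0.01052922 -0.01084042 -0.08248237]
```

View pics/w7.png

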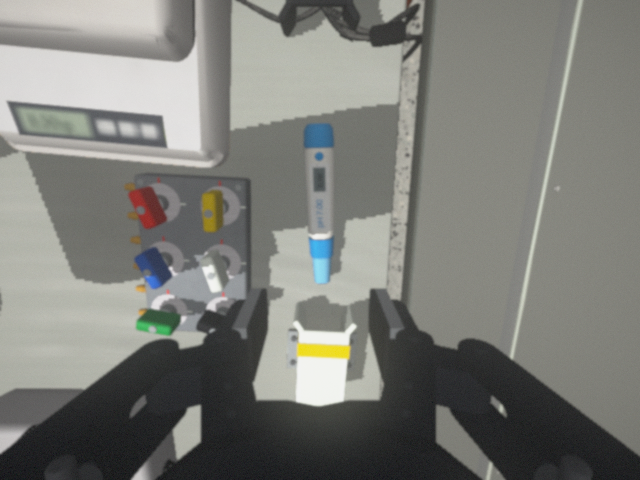

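Run:
```python
from h import *
from plan import *
import pickle
d=pickle.load(open("w7.pkl","rb")); f=d["frame"]
cv2.imwrite("pics/w7a.png",cv2.resize(f[0:300,260:440],None,fx=2.6,fy=2,interpolation=cv2.INTER_CUBIC))
cv2.imwrite("pics/w7b.png",cv2.resize(f[110:300,280:370],None,fx=3.1,fy=3.1,interpolation=cv2.INTER_CUBIC))
print((onz(d,[(322,283),(321,258),(320,237),(307,150),(332,150),(309,230),(331,230)],.024)*1000).round(1))
print((onz(d,[(319,124)],.014)*1000).round(1))
```

```text
[[571.1  63.6  24. ]
 [569.9  90.9  24. ]
 [568.7 112.9  24. ]
 [556.3 195.9  24. ]
 [579.3 196.   24. ]
 [557.8 120.   24. ]
 [579.5 120.1  24. ]]
[[567.2 219.1  14. ]]
```

View pics/w7a.png

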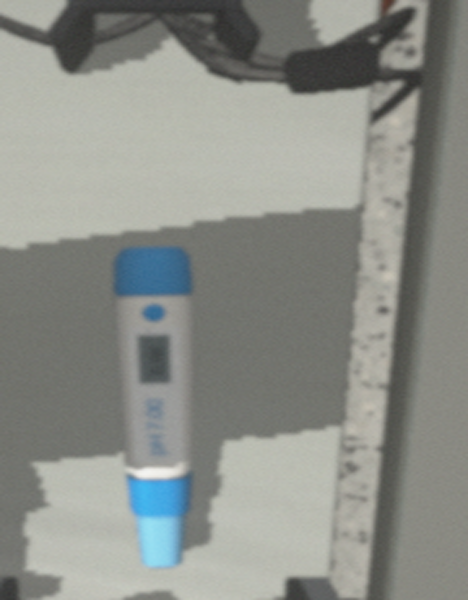

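View pics/w7b.png

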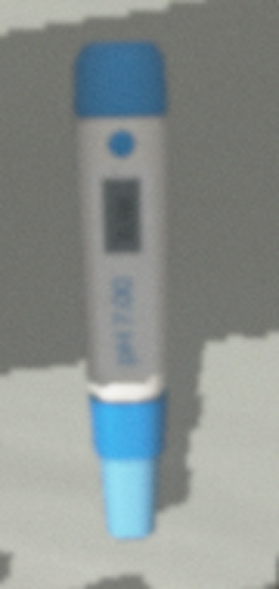

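Run:
```python
from h import *
from plan import *
import pickle
d=pickle.load(open("w7.pkl","rb"))
q=lambda p:np.array(p)/np.array([2.6,2])+np.array([260,0])
print((onz(d,q([(70,65),(245,52),(92,8),(215,8)]),.044)*1000).round(1))
s,p,h=state()
a=[*p,h]; b=[.5698,.090,.06,1.5]; c=[.5698,.090,.003,1.5]
P,H=rows(p,h,[(x[:3],x[3]) for x in lin(a,b,10)],50)
rows(P,H,[(x[:3],x[3]) for x in lin([*P,H],c,6)],50)
```

```text
[[541.7 285.3  44. ]
 [594.5 289.9  44. ]
 [548.6 304.6  44. ]
 [585.1 304.7  44. ]]
[[8.9, 0.2, 2.5, -0.1, 0, 0, 50], [12.3, 0.2, 3.5, -0.1, 0, 0, 50], [14.8, 0.2, 4.2, -0.2, 0, 0, 50], [16.4, 0.3, 4.7, -0.1, 0, 0, 50], [17.3, 0.2, 4.9, -0.2, 0, 0, 50], [17.3, 0.3, 4.9, -0.2, 0, 0, 50], [16.4, 0.2, 4.7, -0.1, 0, 0, 50], [14.8, 0.2, 4.2, -0.2, 0, 0, 50], [12.3, 0.1, 3.5, -0.1, 0, 0, 50], [8.9, 0.1, 2.5, -0.1, 0, 0, 50]]
end [0.5698 0.09   0.06  ] 1.53
[[6.9, 0.0, 0.0, 0.0, 0, 0, 50], [10.0, 0.0, 0.0, 0.0, 0, 0, 50], [11.6, 0.0, 0.0, 0.0, 0, 0, 50], [11.6, 0.0, 0.0, 0.0, 0, 0, 50], [10.0, 0.0, 0.0, 0.0, 0, 0, 50], [6.9, 0.0, 0.0, 0.0, 0, 0, 50]]
end [0.5698 0.09   0.003 ] 1.53
```

Call:
apply_moves:
  deltas:
    - [9,0.3,3,-0.2,0,0,50]
    - [12,0.3,4,-0.2,0,0,50]
    - [15,0.3,4,-0.2,0,0,50]
    - [16,0.3,4,-0.2,0,0,50]
    - [17,0.3,5,-0.2,0,0,50]
    - [17,0.3,5,-0.2,0,0,50]
    - [16,0.3,5,-0.2,0,0,50]
    - [15,0.2,4,0,0,0,50]
    - [12,0,3,0,0,0,50]
    - [9,0,2,0,0,0,50]

```text
time_s: 16.68
eef_pos: [0.5694, 0.0896, 0.0595]
tool_rot: [0.493, 0.507, -0.494, 0.506]
ft_force: [-0.5, 0.3, 1.5]
gripper_width: 0.0428
```

Call:
apply_moves:
  deltas:
    - [10,0,0,0,0,0,50]
    - [11,0,0,0,0,0,50]
    - [11,0,0,0,0,0,50]
    - [9,0,0,0,0,0,50]
    - [8,0,0,0,0,0,50]
    - [4,0,0,0,0,0,50]
    - [2,0,0,0,0,0,50]
    - [0,0,0,0,0,0,50]
    - [0,0,0,0,0,0,50]
    - [0,0,0,0,0,0,50]

```text
time_s: 17.52
eef_pos: [0.571, 0.0903, 0.0081]
tool_rot: [0.494, 0.506, -0.493, 0.507]
ft_force: [-0.2, 0.1, 0.4]
gripper_width: 0.0426
```

Run:
```python
from plan import *
from rig import imaging
import cv2,pickle
s,p,h=state(); print(p,h,s["time_s"],s["gripper_width"],s["ft_force"],s["torque"])
d=imaging.snapshot("wrist"); cv2.imwrite("pics/w8.png",d["frame"])
```

```text
[0.57096981 0.09031736 0.00806632] 1.5025455533781045 17.5167 0.04255116670177072 [-0.15901639  0.09084038  0.40293311] [ 0.00612114 -0.0100426  -0.06783776]
```

View pics/w8.png

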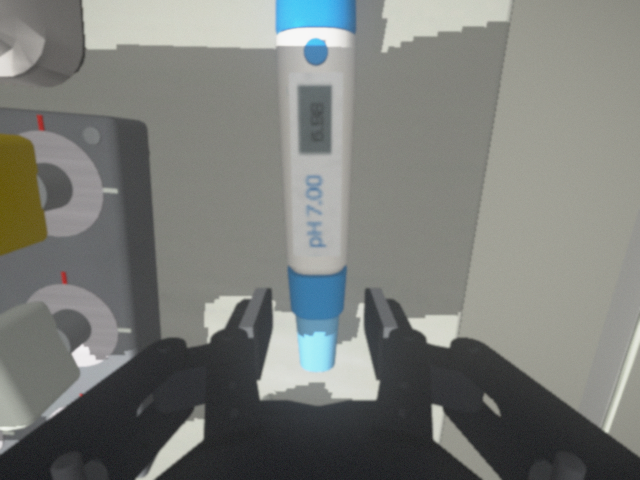

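Call:
apply_moves:
  deltas:
    - [2,0,0,0,0,0,50]
    - [2,0,0,0,0,0,50]
    - [1,0,0,0,0,0,50]
    - [0,0,0,0,0,0,30]
    - [0,0,0,0,0,0,10]
    - [0,0,0,0,0,0,0]
    - [0,0,0,0,0,0,0]
    - [0,0,0,0,0,0,0]
    - [0,0,0,0,0,0,0]
    - [0,0,0,0,0,0,0]
  newtons: 45

```text
time_s: 18.4
eef_pos: [0.5704, 0.0902, 0.0023]
tool_rot: [0.493, 0.507, -0.493, 0.506]
ft_force: [-0.8, -0.4, 0.3]
gripper_width: 0.0181
```

Run:
```python
from plan import *
from rig import imaging
import cv2,pickle
s,p,h=state(); print(p,h,s["time_s"],s["gripper_width"],s["ft_force"],s["torque"])
d=imaging.snapshot("wrist"); cv2.imwrite("pics/w9.png",d["frame"])
```

```text
[0.57042124 0.09022459 0.00226198] 1.498013914491962 18.4 0.018079930872226476 [-0.769793   -0.41595836  0.30061259] [-0.08057308  0.10594117  0.04632056]
```

View pics/w9.png

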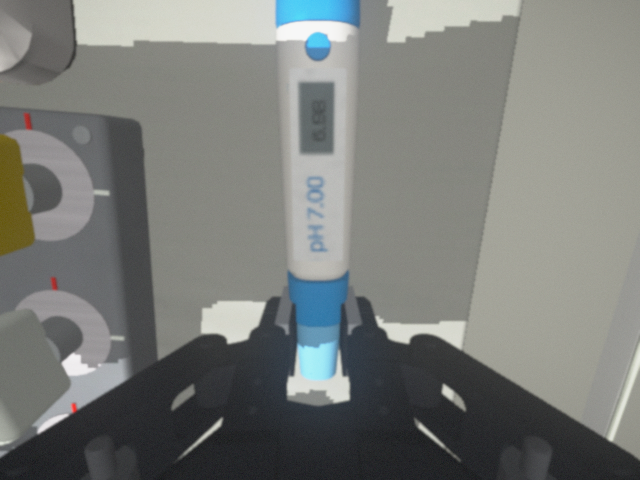

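Call:
apply_moves:
  deltas:
    - [0,0,-3,0.2,0,0,0]
    - [0,-0.5,-5,0.3,0,0,0]
    - [0,-0.5,-6,0.3,0,0,0]
    - [0,-0.5,-7,0.3,0,0,0]
    - [0,-0.5,-7,0.4,0,0,0]
    - [0,-0.5,-7,0,0,0,0]
    - [0,-0.5,-6,0,0,0,0]
    - [0,0,-4,0,0,0,0]
    - [0,0,-2,0,0,0,0]
    - [0,0,0,0,0,0,0]

```text
time_s: 19.28
eef_pos: [0.567, 0.1379, 0.0023]
tool_rot: [0.5, 0.5, -0.5, 0.5]
ft_force: [0.1, 0.7, -1.0]
gripper_width: 0.0181
```

Run:
```python
from plan import *
from rig import imaging
import cv2,pickle
s,p,h=state(); print(p,h,s["time_s"],s["gripper_width"],s["ft_force"],s["torque"])
d=imaging.snapshot("wrist"); cv2.imwrite("pics/w10.png",d["frame"]);pickle.dump(d,open("w10.pkl","wb"))
d=imaging.snapshot("top"); cv2.imwrite("pics/t10.png",cv2.resize(d["frame"][140:270,100:360],None,fx=3,fy=3,interpolation=cv2.INTER_CUBIC))
d=imaging.snapshot("scene"); cv2.imwrite("pics/s10.png",cv2.resize(d["frame"][80:310,330:510],None,fx=2.6,fy=2.6,interpolation=cv2.INTER_CUBIC))
```

```text
[0.56700852 0.13791895 0.00229976] 0.039793385787838295 19.2833 0.01813285479829857 [ 0.13633438  0.72778747 -1.02523824] [ 0.08398191  0.03677849 -0.0220154 ]
```

View pics/w10.png

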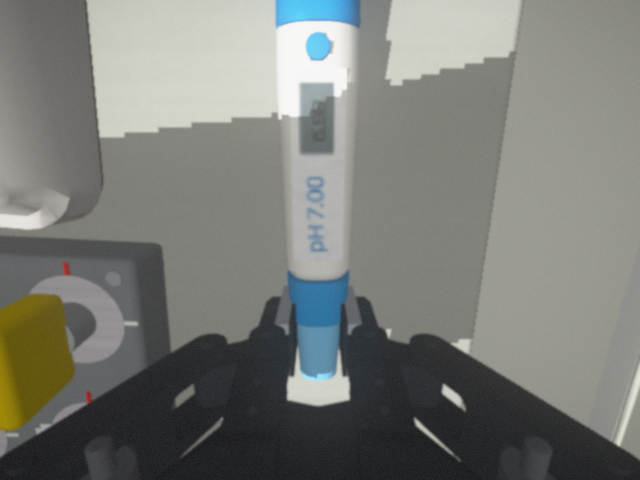

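View pics/s10.png

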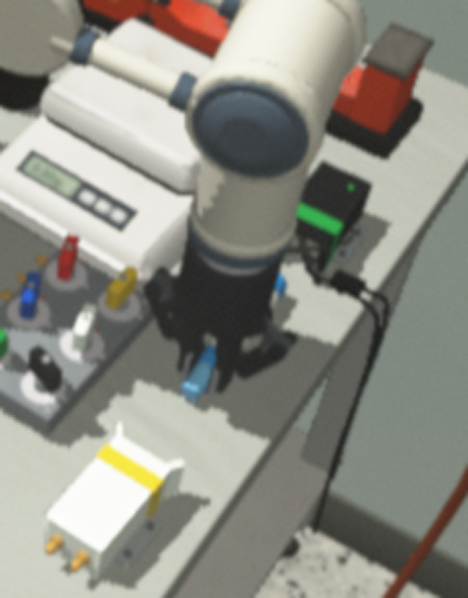

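Call:
apply_moves:
  deltas:
    - [0,0,-3,0,0,0,0]
    - [0,0,-5,0,0,0,0]
    - [0,0,-5,0,0,0,0]
    - [0,0,-5,0,0,0,0]
    - [0,0,-5,0,0,0,0]
    - [0,0,-5,0,0,0,0]
    - [0,0,-5,0,0,0,0]
    - [0,0,-5,0,0,0,0]
    - [0,0,-5,0,0,0,0]
    - [0,0,-5,0,0,0,0]

```text
time_s: 20.27
eef_pos: [0.567, 0.1858, 0.0023]
tool_rot: [0.5, 0.5, -0.5, 0.5]
ft_force: [-0.7, -0.9, 0.9]
gripper_width: 0.018
```

Run:
```python
from plan import *
from rig import imaging
import cv2,pickle
s,p,h=state(); print(p,h,s["time_s"],s["gripper_width"],s["ft_force"],s["torque"])
d=imaging.snapshot("wrist"); cv2.imwrite("pics/w11.png",d["frame"]);pickle.dump(d,open("w11.pkl","wb"))
```

```text
[0.56703801 0.18576206 0.00229314] 0.003300216664906771 20.2667 0.017982205705090123 [-0.65275212 -0.8945569   0.85564554] [-0.11783962  0.06070605 -0.01677518]
```

View pics/w11.png

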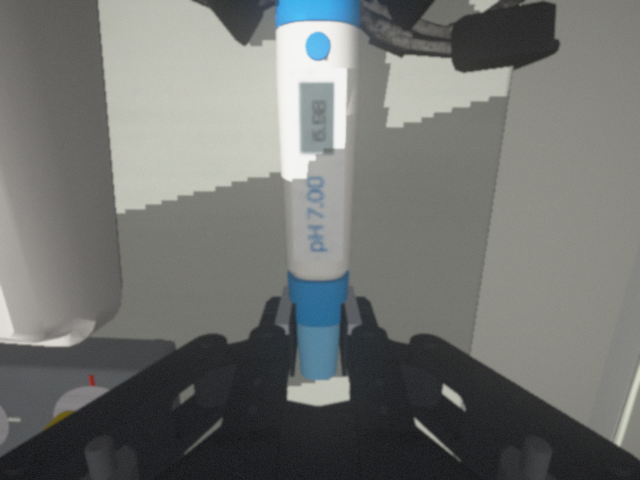

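Call:
apply_moves:
  deltas:
    - [0,0,-5,0,0,0,0]
    - [0,0,-6,0,0,0,0]
    - [0,0,-6,0,0,0,0]
    - [0,0,-6,0,0,0,0]
    - [0,0,-6,0,0,0,0]
    - [0,0,-6,0,0,0,0]
    - [0,0,-6,0,0,0,0]
    - [0,0,-5,0,0,0,0]
    - [0,0,-4,0,0,0,0]
    - [0,0,-3,0,0,0,0]

```text
time_s: 21.15
eef_pos: [0.567, 0.2387, 0.0023]
tool_rot: [0.5, 0.5, -0.5, 0.5]
ft_force: [-0.5, -1.1, -0.2]
gripper_width: 0.0177
```

Run:
```python
from plan import *
from rig import imaging
import cv2,pickle
s,p,h=state(); print(p,h,s["time_s"],s["gripper_width"],s["ft_force"],s["torque"])
d=imaging.snapshot("wrist"); cv2.imwrite("pics/w12.png",d["frame"]);pickle.dump(d,open("w12.pkl","wb"))
```

```text
[0.56702895 0.23874727 0.00228218] 0.014061773072893137 21.15 0.017727485380347324 [-0.48068932 -1.11517921 -0.15260622] [-0.09823701  0.04521406  0.02806746]
```

View pics/w12.png

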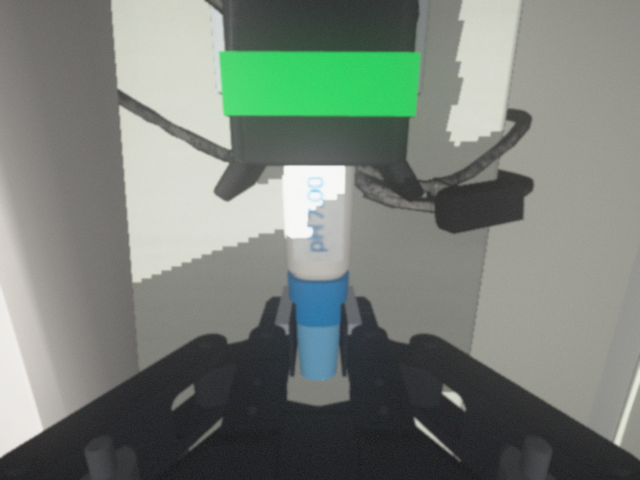

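Call:
apply_moves:
  deltas:
    - [0,0,-2,0,0,0,0]
    - [0,0,-2,0,0,0,0]
    - [0,0,-2,0,0,0,0]
    - [0,0,-2,0,0,0,0]
    - [0,0,-2,0,0,0,0]
    - [0,0,-2,0,0,0,0]
    - [0,0,-2,0,0,0,0]
    - [0,0,-2,0,0,0,0]
    - [0,0,-1,0,0,0,0]
    - [0,0,-1,0,0,0,0]

```text
time_s: 22.03
eef_pos: [0.567, 0.2563, 0.0023]
tool_rot: [0.5, 0.5, -0.5, 0.5]
ft_force: [-0.4, -1.5, 1.0]
gripper_width: 0.0182
```

Call:
apply_moves:
  deltas:
    - [0,0,-0.5,0,0,0,0]
    - [0,0,-0.5,0,0,0,0]
    - [0,0,-0.5,0,0,0,0]
    - [0,0,-0.5,0,0,0,0]
    - [0,0,-0.5,0,0,0,0]
    - [0,0,0,0,0,0,0]
    - [0,0,0,0,0,0,0]
    - [0,0,0,0,0,0,0]
    - [0,0,0,0,0,0,0]
    - [0,0,0,0,0,0,0]

```text
time_s: 22.87
eef_pos: [0.5671, 0.2588, 0.0023]
tool_rot: [0.5, 0.5, -0.5, 0.5]
ft_force: [0.4, 0.2, 0.6]
gripper_width: 0.018
```

Run:
```python
from plan import *
s,p,h=state(); print(p,h,s["time_s"],s["gripper_width"],s["ft_force"],s["torque"])
```

```text
[0.56706195 0.25879036 0.00229851] 0.0010894127433639209 22.8667 0.017973247732810622 [0.35300028 0.20440944 0.60075753] [ 0.04426529 -0.04022599 -0.01690045]
```

Call:
apply_moves:
  deltas:
    - [0,0,-0.5,0,0,0,0]
    - [0,0,-0.5,0,0,0,0]
    - [0,0,-0.5,0,0,0,0]
    - [0,0,-0.5,0,0,0,0]
    - [0,0,-0.5,0,0,0,0]
    - [0,0,-0.5,0,0,0,0]
    - [0,0,-0.5,0,0,0,0]
    - [0,0,-0.5,0,0,0,0]
    - [0,0,0,0,0,0,0]
    - [0,0,0,0,0,0,0]

```text
time_s: 23.7
eef_pos: [0.567, 0.2626, 0.0023]
tool_rot: [-0.5, -0.5, 0.5, -0.5]
ft_force: [-0.3, -2.1, -0.7]
gripper_width: 0.0176
```

Run:
```python
from plan import *
from rig import imaging
import cv2,pickle
s,p,h=state(); print(p,h,s["time_s"],s["gripper_width"],s["ft_force"],s["torque"])
d=imaging.snapshot("wrist"); cv2.imwrite("pics/w13.png",d["frame"]);pickle.dump(d,open("w13.pkl","wb"))
```

```text
[0.56704007 0.26257721 0.00228504] -0.0038667880148130643 23.7 0.01763141465975697 [-0.26015748 -2.0660965  -0.74959372] [-0.17251029  0.08680822  0.07420255]
```

View pics/w13.png

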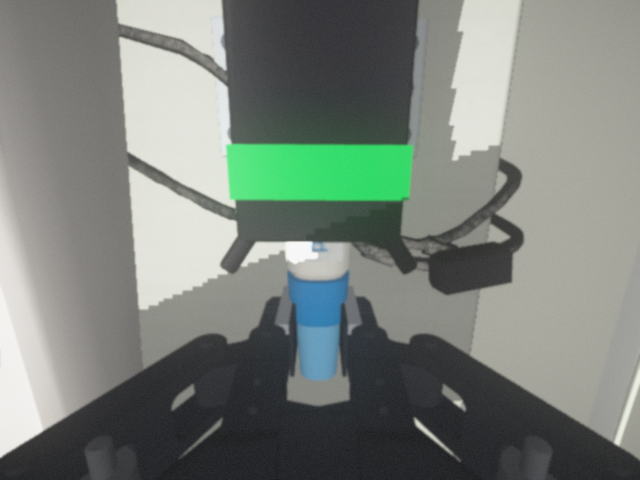

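Call:
apply_moves:
  deltas:
    - [0,0,-0.5,0,0,0,0]
    - [0,0,-0.5,0,0,0,0]
    - [0,0,-0.5,0,0,0,0]
    - [0,0,-0.5,0,0,0,0]
    - [0,0,0,0,0,0,0]
    - [0,0,0,0,0,0,0]
    - [0,0,0,0,0,0,0]
    - [0,0,0,0,0,0,0]
    - [0,0,0,0,0,0,0]
    - [0,0,0,0,0,0,0]

```text
time_s: 24.58
eef_pos: [0.567, 0.2626, 0.0023]
tool_rot: [-0.499, -0.499, 0.501, -0.5]
ft_force: [-1.2, -8.9, 2.4]
gripper_width: 0.0179
```

Run:
```python
from plan import *
s,p,h=state(); print(p,h,s["time_s"],s["gripper_width"],s["ft_force"],s["torque"])
```

```text
[0.56704994 0.26261491 0.00230062] -0.05529611557015636 24.5833 0.01788683672336146 [-1.17255978 -8.9230761   2.41780204] [-1.30354459  0.28116249  0.07758073]
```

Call:
apply_moves:
  deltas:
    - [0,0,-0.5,0,0,0,0]
    - [0,0,-0.5,0,0,0,0]
    - [0,0,0,0,0,0,0]
    - [0,0,0,0,0,0,45]
    - [0,0,0,0,0,0,45]
    - [0,0,0,0,0,0,45]
    - [0,0,0,0,0,0,45]
    - [-3,0,0,0,0,0,45]
    - [-8,0,0,0,0,0,45]
    - [-14,0,0,0,0,0,45]

```text
time_s: 25.42
eef_pos: [0.566, 0.2655, 0.0264]
tool_rot: [-0.499, -0.501, 0.501, -0.5]
ft_force: [-0.3, -0.3, -0.9]
gripper_width: 0.0383
```

Call:
apply_moves:
  deltas:
    - [-20,0,4,0,0,0,45]
    - [-25,0,10,0,0,0,45]
    - [-30,0,14,0,0,0,45]
    - [-30,0,16,0,0,0,45]
    - [-30,0,16,0,0,0,45]
    - [-30,0,16,0,0,0,45]
    - [-20,0,12,0,0,0,45]
    - [-10,0,6,0,0,0,45]
    - [0,0,0,0,0,0,45]
    - [0,0,0,0,0,0,45]

```text
time_s: 26.25
eef_pos: [0.5671, 0.1719, 0.2226]
tool_rot: [0.5, 0.5, -0.5, 0.5]
ft_force: [-0.2, 0.8, -0.2]
gripper_width: 0.0385
```

Run:
```python
from plan import *
from h import *
from rig import imaging
s,p,h=state(); print(p,h,s["time_s"],s["gripper_width"],s["ft_force"],s["torque"])
d=imaging.snapshot("wrist"); cv2.imwrite("pics/w14.png",d["frame"])
d=imaging.snapshot("scene"); cv2.imwrite("pics/s14.png",d["frame"])
```

```text
[0.56713582 0.17193008 0.22264515] -0.017874368948148898 26.25 0.03851037574369051 [-0.23802075  0.83346692 -0.16430709] [-0.0152173  -0.0128851  -0.06297719]
```

View pics/w14.png

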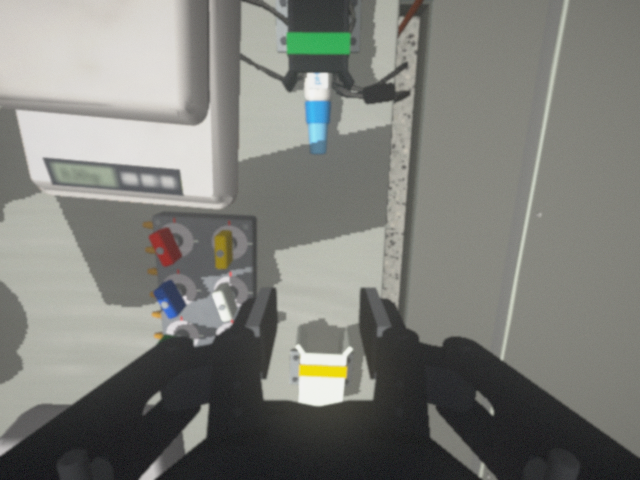

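View pics/s14.png

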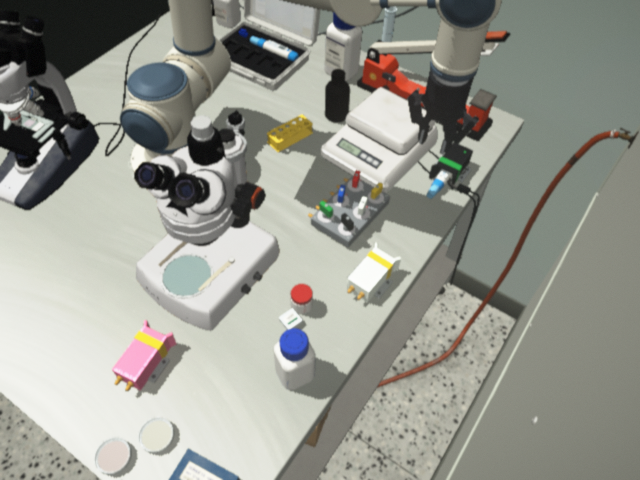

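Run:
```python
from plan import *
from h import *
from rig import imaging, job_done
d=imaging.snapshot("wrist"); f=d["frame"]
print((onz(d,[(317,153)],.02)*1000).round(1),(onz(d,[(317,71)],.044)*1000).round(1))
hsv=cv2.cvtColor(f,cv2.COLOR_BGR2HSV); m=cv2.inRange(hsv,(20,120,60),(35,255,255)); k=np.zeros_like(m);k[225:275,205:240]=m[225:275,205:240]
c=max(cv2.findContours(k,0,1)[0],key=cv2.contourArea); P=onz(d,c[:,0,:],.068)[:,:2]*1000; print(cv2.minAreaRect(P.astype(np.float32)))
s,p,h=state(); print(s["time_s"],s["ft_force"],np.abs(s["dq"]).max())
print(job_done())
```

```text
[[564.4 235.3  20. ]] [[564.5 304.6  44. ]]
((477.75653076171875, 148.29232788085938), (37.16533279418945, 14.073147773742676), 85.14375305175781)
26.4 [ 0.50734578  0.38201248 -0.20896907] 0.0034946442817749036
the job is handed in; nothing more can be done
None
```

The yellow valve is fully shut, the pen meter is fully home in the charger, and the job was handed in at 26.4 s with the gripper clear of everything.

- **Valve:** I turned the yellow handle clockwise until the torque rose at the stop, with the meter still in the flow cell. Right after release the bar measured 87° against 87° for the bank's y axis. The last, blurrier check before hand-in read about 85°, which I put down to the side of the bar showing in that mask. I did not see the gripper touch any other handle in the pictures.
- **Meter:** I drew it out of the cell, laid it on the bench and let go, then took it again by the light-blue probe end. I slid it rear first into the charger until it stopped against about 9 N. About 69 mm still sticks out, against the roughly 70 mm expected.
- **Bystanders:** the white bottle, the red-lidded jar and the small white box look unmoved in the last scene picture. I judged that by eye and did not measure it.

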